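# Heft two vases and hold the thick one over the banding wheel

## Task

Make a rest on the banding wheel: lay the white plaster disc on the wheel head and the cork disc on top of it, both centred on the wheel. Then lift the green-belted vase clear of the ware board to feel its weight and stand it back on the board, lift the red-belted vase the same way, and finish while holding the heavier of the two in the gripper, upright and still, centred over the cork disc with its foot about five centimetres above it, the other vase left standing on the board. Drop nothing, and leave the cup, the jar and the brush alone.

Things in the scene. Friction and masses are not known exactly. Their poses are not given: they have to be found in the camera images.
- wheel_top (a point): Centre of the flat upper face of the banding wheel, a fixed dark metal turntable that does not turn: head 170 mm across, its face 60 mm above the table, on a dark cast foot 124 mm across. z up.
- wheel: The same banding wheel; origin at the centre of its foot on the table, z up.
- plaster_disc: White plaster disc, 66 mm diameter, 14 mm thick, 0.09 kg, lying flat on the table at the start. Origin: centre of its underside, z up.
- cork_disc: Brown cork disc, 54 mm diameter, 12 mm thick, 0.03 kg, lying flat on the table at the start. Origin: centre of its underside, z up.
- board: Fixed plywood ware board, 270 mm (its x) by 140 mm (its y), 12 mm thick, on which the two vases stand 120 to 160 mm apart, one towards each end of its x. Origin: centre of its underside, on the table; z up.
- green_vase: White vase, green belt, shoulder and lip, else the image of the other; round, 120 mm tall. Belly 63 mm wide, straight neck 25 mm wide from 74 to 106 mm up (grip it there from above), lip 34 mm. Stands on the board. Origin: centre of its foot, z up. One vase (which, differs each time) is too thick inside: 0.51 to 0.63 kg, the other 0.30 to 0.34 kg. Not visible; the core may shift 2 mm.
- red_vase: White vase, red belt, shoulder and lip, else the image of the other; round, 120 mm tall. Belly 63 mm wide, straight neck 25 mm wide from 74 to 106 mm up (grip it there from above), lip 34 mm. Stands on the board. Origin: centre of its foot, z up. One vase (which, differs each time) is too thick inside: 0.51 to 0.63 kg, the other 0.30 to 0.34 kg. Not visible; the core may shift 2 mm.
- cup: Bystander: blue glazed cup, 72 mm across, 75 mm tall, beyond the wheel. Origin: centre of its foot.
- jar: Bystander: terracotta-coloured jar with black cap, 60 mm across, 85 mm tall, beyond the wheel. Origin: centre of its foot.
- brush: Bystander: brush lying on the table between the robot and the wheel, its length along its x. Origin: centre of its underside.
There are look-alikes about, which are no part of the job. Several things look just like the wheel: the one meant starts farthest from the robot's base. Leave any blue look-alike of the green_vase alone.

How it is judged (in metres and radians):
On the way, in this order (a step that is already met when the one before it is completed fails the run):
1. the plaster disc lies flat on the wheel head, centred within 9 mm, let go (horizontal distance between plaster_disc and wheel_top below 0.009 m and z of plaster_disc in the frame of wheel_top between -0.004 and 0.004 m and angle between plaster_disc's own z axis and vertical below 0.12 rad and contact force between plaster_disc and the fingers below 0.05 N), for 0.15 s.
2. the cork disc lies flat on the plaster disc, centred on the wheel and on the disc within 9 mm, let go (all of step 1 and horizontal distance between cork_disc and wheel_top below 0.009 m and z of cork_disc in the frame of wheel_top between 0.01 and 0.018 m and angle between cork_disc's own z axis and vertical below 0.12 rad and contact force between cork_disc and the fingers below 0.05 N and horizontal distance between cork_disc and plaster_disc below 0.009 m), for 0.15 s.
3. the green-belted vase is held at least 20 mm clear of the board (z of green_vase in the frame of board above 0.032 m and contact force between green_vase and the fingers above 0.5 N and contact force between green_vase and board below 0.05 N and linear speed of green_vase below 0.5 m/s), for 0.25 s.
4. the green-belted vase stands on the board again, let go (contact force between green_vase and the fingers below 0.05 N and angle between green_vase's own z axis and vertical below 0.1 rad and z of green_vase in the frame of board between 0.008 and 0.016 m and contact force between green_vase and board above 1.5 N and linear speed of green_vase below 0.03 m/s), for 0.1 s.
5. the red-belted vase is held at least 20 mm clear of the board (z of red_vase in the frame of board above 0.032 m and contact force between red_vase and the fingers above 0.5 N and contact force between red_vase and board below 0.05 N and linear speed of red_vase below 0.5 m/s), for 0.25 s.
At the end, for the whole second after the job is handed in: Discs stacked flat on the wheel, within 9 mm of centre, let go. The heavier vase is held still, upright (0.2 rad), touching only the gripper, within 20 mm of the cork's axis, foot 10 to 100 mm above it. The lighter vase stands let go on the board (pressing under 4.2 N) (all of step 2 and ((contact force between green_vase and the fingers above 1 N and horizontal distance between green_vase and cork_disc below 0.02 m and z of green_vase in the frame of wheel_top between 0.036 and 0.126 m and angle between green_vase's own z axis and vertical below 0.2 rad and contact force between green_vase and cork_disc below 0.05 N and contact force between green_vase and plaster_disc below 0.05 N and contact force between green_vase and wheel below 0.05 N and contact force between green_vase and board below 0.05 N and linear speed of green_vase below 0.05 m/s and contact force between red_vase and the fingers below 0.05 N and angle between red_vase's own z axis and vertical below 0.1 rad and z of red_vase in the frame of board between 0.008 and 0.016 m and contact force between red_vase and board between 1.5 and 4.2 N and linear speed of red_vase below 0.03 m/s) or (contact force between red_vase and the fingers above 1 N and horizontal distance between red_vase and cork_disc below 0.02 m and z of red_vase in the frame of wheel_top between 0.036 and 0.126 m and angle between red_vase's own z axis and vertical below 0.2 rad and contact force between red_vase and cork_disc below 0.05 N and contact force between red_vase and plaster_disc below 0.05 N and contact force between red_vase and wheel below 0.05 N and contact force between red_vase and board below 0.05 N and linear speed of red_vase below 0.05 m/s and contact force between green_vase and the fingers below 0.05 N and angle between green_vase's own z axis and vertical below 0.1 rad and z of green_vase in the frame of board between 0.008 and 0.016 m and contact force between green_vase and board between 1.5 and 4.2 N and linear speed of green_vase below 0.03 m/s))); the arm keeps its last pose, push and grip.
It fails at once if the cup, jar or brush is moved more than 30 mm (distance of any of cup, jar, brush from where it was at the start of the episode above 0.03 m).
It fails at once if a disc or vase is dropped (falls free faster than 0.6 m/s) ((contact force between plaster_disc and the fingers below 0.05 N and linear speed of plaster_disc above 0.6 m/s) or (contact force between cork_disc and the fingers below 0.05 N and linear speed of cork_disc above 0.6 m/s) or (contact force between green_vase and the fingers below 0.05 N and linear speed of green_vase above 0.6 m/s) or (contact force between red_vase and the fingers below 0.05 N and linear speed of red_vase above 0.6 m/s)).
It fails at once if a vase is tipped over (angle between any of green_vase, red_vase's own z axis and vertical above 0.7 rad).
It also fails if it takes over 72 s, if anything falls off the work surface, if the arm or the gripper's body presses on something with over 40 N, if the wrist force passes 120 N, or if a joint passes its speed limit or range.

## Robot

A 6-joint arm with a two-finger parallel gripper is mounted at the origin on the work surface. World frame = base frame: x ahead of the robot, y to its left, z up, the work surface at z = 0. Lengths are in m, angles in degrees, forces in N, time in s.
With the tool pointing down it reaches from about 0.25 to 0.725 m from the base axis. Payload 9.7 kg.
Tool frame: the origin (TCP) lies at the very end of the fingers, on their centre line; the grasp point (between the pads) lies 19 mm behind it; y points along the fingers, x is the direction in which the jaws open and shut, and the axes are right-handed (so a half turn about y gives the same grasp; the last joint's range is limited). The gripper opens to 85 mm and grips with 20 to 120 N. Pads are 22 mm wide; open, the fingers measure 114 mm over their backs; the gripper's body (76 mm by 85 mm) begins 54 mm behind the grasp point. The pads swing forward as they close: fully open they stand 13 mm farther back than shut.
Start: joints at [-75.401, 4.979, 10.078, 95.1, 0, 90], TCP at [0.139, -0.532, 0.231] pointing down, gripper open.
Joint ranges: [-179.16, 179.16], [-48.56, 103.87], [-65.8, 70.77], [-126.05, 130.52], [-82.76, 87.17], [-180, 180]. Speed limits (degrees/s): [127.2, 127.2, 147.25, 180, 180, 180].

## Interface

Orientations are given as [roll, pitch, yaw] about the fixed x, y, z axes, in that order (R = Rz(yaw) Ry(pitch) Rx(roll)).
In Python, from workcell import bot gives the robot as it stands.
- The arm moves only by the shell command python3 -m jog 'ROWS' [FORCE]. ROWS is JSON, a list of rows, each a list of 7 numbers: the closure, from 0 (fully open) to 1 (shut), then the shift along the world's x, y, z in units of 25 mm (1.0 is 25 mm), then the turn, a rotation vector about the world's x, y, z in units of 5 degrees (1.0 is 5 degrees). A call has 1 to 5 rows; each row is the pose to reach, as a shift and turn from the pose commanded when the call began; what a row does not reach only later rows make up. A row lasts 1/10 s, in which the tool goes at most 50 mm and 8.59 degrees, less where a joint would pass 70% of its speed; a pose out of reach is approached as far as the arm can. A call with a gripper value outside its range is refused whole. The fingers move at their own pace and stop on an object; FORCE is the grip in N (left out, the last holds). Time passes only in rows, so rows that repeat a pose let the fingers close. It gives the time, the measured TCP pose, the force and the opening at its end, in the units of the state.
- bot.get_obs(): the state, without advancing time (a new reading comes with each control period).
- bot.camera(name): name is "side" or "top" or "wrist"; returns (picture, depth): 400x640x3 uint8, red, green, blue; 400x640 float32, m along the optical axis (not along the pixel's ray), 0 where there is no reading.
- bot.camera_model(name): a dict with "fx", "fy", "cx", "cy" (pixels), "rvec" (rotation vector, rad) and "tvec" (3), from world to camera coordinates, as OpenCV has them; the wrist camera has in their place "tool_from_camera" (4x4, takes a point from camera to tool coordinates, whose origin is the TCP and whose axes are the tool frame's). Camera axes: x right, y down, z forward; pixel columns grow to the right and rows downward; lengths in m; the calibration is good to about 2 mm. A picture is of the moment at which its call begins: read the wrist's pose just before it. camera_model takes no time and is no camera call.
- bot.job_done(): hands the job in, once; it reports no verdict.
Trained networks look in the newest picture that a camera, given by its name, has taken for a name from the list of things; names that differ only in an ending like _2 or _b are one class to them, and where a whole thing is asked for, a point or a joint stands for the part that bears it (a point fixed in the world has none). Each returns a list of dicts, best first, with "conf" (0 to 1); they miss things now and then, are a little off and sometimes report something else, mostly with a low value. They report only what shows in the picture. A call takes as long as a camera call. They do not tell look-alikes from the thing itself.
- bot.regions_of(camera, label): "pixels" (400x640 bool, what is visible of it) and "point" ([row, column] in pixels, amid what is visible of it).
The state is a dict: "time": time; "q": joint angles; "qd": joint speeds; "joint_efforts": joint torques, N m; "ee_pos": TCP position; "tcp_rot": TCP orientation; "wrist_force": force on the tool from outside, world axes, zero at the start; "torque": the same for the moment, N m; "opening": finger opening in m.
Only numpy, scipy, OpenCV 4.12 (cv2) and the standard library are available. Lean on these libraries where they do the work, as an engineer would, in place of code of your own. Each camera call takes 0.05 s, during which the arm holds its last target. There are 200 camera calls.

## Working session

There is one attempt and no reset: what is moved stays moved. The work goes in short steps, Python scripts to look and compute and a shell command to move; the robot and the scene stay as the last step left them, time stands still between calls to the robot, and variables do not carry over. Pictures are saved under pics/ and viewed, about 8 in all and at most 12, crops included, and the job is handed in when it is done.

```bash
ls; mkdir -p pics
cat > h.py <<'E'
import numpy as np,cv2
from workcell import bot
from scipy.spatial.transform import Rotation as R
def cloud(name,d):
    m=bot.camera_model(name);v,u=np.mgrid[0:400,0:640]
    p=np.stack([(u-m['cx'])/m['fx']*d,(v-m['cy'])/m['fy']*d,d],-1)
    if name=='wrist':
        o=bot.get_obs();T=np.array(m['tool_from_camera']);p=p@T[:3,:3].T+T[:3,3]
        return p@R.from_euler('xyz',o['tcp_rot'],degrees=True).as_matrix().T+o['ee_pos']
    Rm=cv2.Rodrigues(np.array(m['rvec'],float))[0]
    return (p-np.array(m['tvec']).ravel())@Rm
E
python3 - <<'E'
from h import *
print(bot.get_obs())
for c in['top','side']:
    im,d=bot.camera(c);cv2.imwrite(f'pics/{c}0.png',im[...,::-1]);np.savez(f'{c}0.npz',im=im,d=d)
    P=cloud(c,d)
    for l in['wheel','plaster_disc','cork_disc','board','green_vase','red_vase','cup','jar','brush']:
        for r in bot.regions_of(c,l):
            m=r['pixels']&(d>0);q=P[m]
            if len(q)<5: continue
            zt=np.percentile(q[:,2],95);t=q[q[:,2]>zt-.006]
            mn=np.percentile(t,2,0);mx=np.percentile(t,98,0)
            print(c,l,round(r['conf'],2),np.round(r['point']),m.sum(),'ztop',zt.round(3),'mid',((mn+mx)/2)[:2].round(4),'ext',(mx-mn)[:2].round(3))
E
```

```text
pics
{'time': 0.0, 'q': array([-7.53997577e+01,  5.01314810e+00,  1.00340820e+01,  9.51003797e+01,
        2.73656730e-03,  8.99979298e+01]), 'qd': array([-0.0197986 ,  0.06329307, -0.07125265, -0.06685235, -0.01192361,
       -0.01149042]), 'joint_efforts': array([-1.04218830e-04, -5.20390213e+01,  4.64799929e+01,  1.64374639e-02,
       -1.45422473e-05, -2.39188876e-05]), 'ee_pos': array([ 0.13859426, -0.53200832,  0.2305601 ]), 'tcp_rot': array([-8.99972606e+01,  7.94456743e-02, -7.53976875e+01]), 'wrist_force': array([-0.29606363, -0.15089542,  0.18592529]), 'torque': array([0.01784139, 0.00071454, 0.01087493]), 'opening': 0.08535410925384652}
top wheel 0.86 [265. 368.] 4487 ztop 0.063 mid [ 0.3752 -0.1081] ext [0.151 0.15 ]
top wheel 0.61 [313. 209.] 4535 ztop 0.063 mid [0.2761 0.2449] ext [0.151 0.152]
top wheel 0.57 [164. 328.] 4188 ztop 0.063 mid [ 0.6073 -0.0314] ext [0.151 0.15 ]
top plaster_disc 0.96 [162. 452.] 598 ztop 0.017 mid [ 0.6098 -0.331 ] ext [0.059 0.058]
top cork_disc 0.86 [231. 439.] 413 ztop 0.014 mid [ 0.4477 -0.2896] ext [0.047 0.047]
top cork_disc 0.62 [27
[... 1021 characters left out ...]
0.6105 -0.3328] ext [0.059 0.059]
side cork_disc 0.59 [155. 387.] 279 ztop 0.014 mid [ 0.4476 -0.2913] ext [0.048 0.049]
side board 0.97 [301. 215.] 6271 ztop 0.015 mid [0.5647 0.2702] ext [0.261 0.134]
side green_vase 0.7 [260. 308.] 1019 ztop 0.122 mid [0.4466 0.1149] ext [0.03  0.029]
side red_vase 0.85 [260. 196.] 1108 ztop 0.134 mid [0.6299 0.2469] ext [0.031 0.031]
side cup 0.78 [156. 218.] 857 ztop 0.075 mid [ 0.7859 -0.0238] ext [0.069 0.069]
side jar 0.83 [120. 280.] 696 ztop 0.086 mid [ 0.7423 -0.2245] ext [0.047 0.047]
side brush 0.67 [259. 357.] 1230 ztop 0.022 mid [0.3849 0.0326] ext [0.186 0.038]
side brush 0.2 [182. 278.] 3230 ztop 0.063 mid [ 0.6059 -0.0305] ext [0.151 0.152]
```

```bash
python3 -c "
import cv2
a=cv2.imread('pics/top0.png')[70:370,150:480]
cv2.imwrite('pics/c1.png',cv2.resize(a,(660,600),interpolation=cv2.INTER_CUBIC))"
```

```text
(no output)
```

View pics/c1.png

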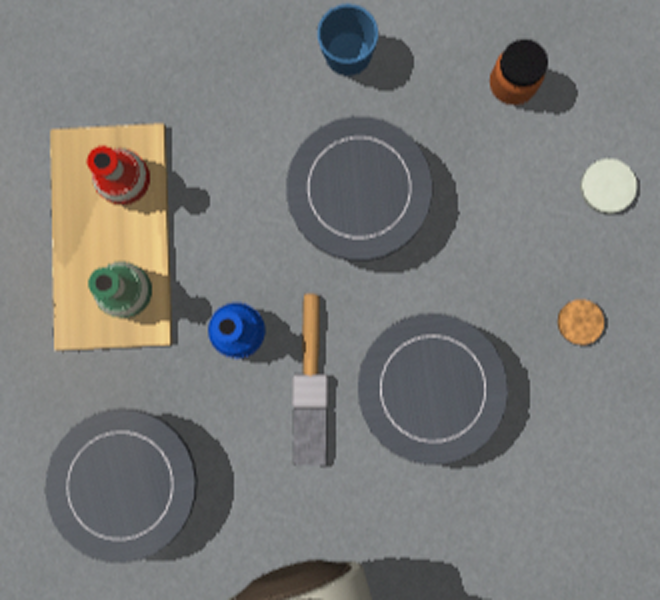

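The wheel candidates in the top picture are (row, col) (164,328), (265,368) and (313,209). The first lies 0.61 m from the base and the others about 0.38 m, so it is the one meant, and the crop agrees. The green vase is the one on the board at (215,207). The blue look-alike, off the board at (238,270), stays alone. The white disc is at (162,452) and the cork at (231,439).

```bash
python3 -m jog '[[0,1.8,0.76,0,0,0,0],[0,3.6,1.5,0,0,0,0],[0,5.4,2.3,0,0,0,0],[0,7.2,3.05,0,0,0,0],[0,9,3.8,0,0,0,0]]' 30
python3 -m jog '[[0,1.8,0.76,-0.6,0,0,0],[0,3.6,1.5,-1.2,0,0,0],[0,5.4,2.3,-2,0,0,0],[0,7.2,3.05,-3,0,0,0],[0,9,3.8,-4,0,0,0]]'
python3 -m jog '[[0.1,0.86,0.4,-0.5,0,0,0],[0.1,0.86,0.4,-1,0,0,0],[0.1,0.86,0.4,-1,0,0,0]]'
python3 - <<'E'
from h import *
o=bot.get_obs();print(o['q'].round(1),o['ee_pos'].round(4),o['tcp_rot'].round(1),o['wrist_force'].round(2))
im,d=bot.camera('wrist');cv2.imwrite('pics/w1.png',im[...,::-1]);P=cloud('wrist',d)
for r in bot.regions_of('wrist','plaster_disc'):
    q=P[r['pixels']&(d>0)];t=q[q[:,2]>np.percentile(q[:,2],95)-.006]
    mn=np.percentile(t,2,0);mx=np.percentile(t,98,0);print(r['conf'],r['point'],(mn+mx)/2,mx-mn)
E
```

```text
time: 1.5
ee_pos: [0.3653, -0.4362, 0.2315]
tcp_rot: [-90.0, -0.0, -75.4]
wrist_force: [-0.9, -0.9, -0.0]
opening: 0.0855
time: 2.0
ee_pos: [0.5783, -0.3462, 0.1374]
tcp_rot: [-90.0, -0.0, -75.4]
wrist_force: [0.1, -0.5, 0.7]
opening: 0.085
time: 2.3
ee_pos: [0.5973, -0.3366, 0.1105]
tcp_rot: [-90.2, 0.1, -75.3]
wrist_force: [-0.7, -0.1, 0.1]
opening: 0.0766
[-29.4  23.5  18.8  85.6  -0.  135.9] [ 0.5973 -0.3366  0.1105] [-90.2   0.1 -75.3] [-0.66 -0.1   0.13]
0.65 [183.3, 321.8] [ 0.61249138 -0.33441643  0.01565951] [0.05857752 0.05832885 0.00275739]
```

```bash
python3 -m jog '[[0.1,0.04,-0.04,-1,0,0,0],[0.1,0.04,-0.04,-2,0,0,0],[0.1,0.04,-0.04,-3,0,0,0],[0.1,0.04,-0.04,-3.6,0,0,0],[0.1,0.04,-0.04,-3.6,0,0,0]]'
python3 -m jog '[[0.1,0,0,-0.2,0,0,0],[0.1,0,0,-0.2,0,0,0],[0.1,0,0,-0.2,0,0,0],[0.1,0,0,-0.2,0,0,0]]'
```

```text
time: 2.9
ee_pos: [0.5976, -0.3386, 0.0218]
tcp_rot: [-90.1, 0.1, -75.5]
wrist_force: [-0.2, -0.8, -0.4]
opening: 0.0773
time: 3.3
ee_pos: [0.5995, -0.3385, 0.0189]
tcp_rot: [-89.9, -0.1, -75.4]
wrist_force: [0.5, -0.2, -0.5]
opening: 0.0764
```

```bash
python3 -m jog '[[0.1,0.46,0.22,0,0,0,0],[0.1,0.46,0.22,0,0,0,0],[0.1,0.46,0.22,-0.2,0,0,0],[0.1,0.46,0.22,-0.4,0,0,0],[0.1,0.46,0.22,-0.4,0,0,0]]'
python3 -m jog '[[0.1,0,0,-0.1,0,0,0],[0.1,0,0,-0.2,0,0,0],[0.1,0,0,-0.2,0,0,0]]'
python3 - <<'E'
from h import *
im,d=bot.camera('side');cv2.imwrite('pics/s1.png',cv2.resize(im[60:200,240:440],(800,560),interpolation=cv2.INTER_CUBIC)[...,::-1])
E
```

```text
time: 3.8
ee_pos: [0.6098, -0.3325, 0.0065]
tcp_rot: [-90.1, 0.1, -75.4]
wrist_force: [0.4, 1.0, 0.5]
opening: 0.0772
time: 4.1
ee_pos: [0.6103, -0.3327, 0.0025]
tcp_rot: [-90.0, 0.0, -75.4]
wrist_force: [0.4, 0.6, -0.5]
opening: 0.0772
```

View pics/s1.png

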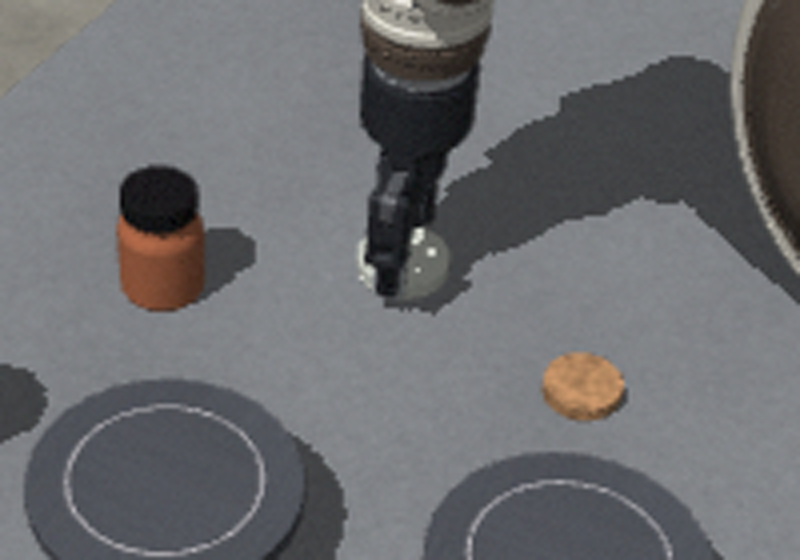

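```bash
python3 -m jog '[[0.1,0,0,-0.08,0,0,0],[0.1,0,0,-0.16,0,0,0],[0.1,0,0,-0.2,0,0,0]]'
python3 -m jog '[[0.3,0,0,0,0,0,0],[0.5,0,0,0,0,0,0],[0.5,0,0,0,0,0,0],[0.5,0,0,0,0,0,0]]'
python3 -m jog '[[0.5,0,0,0,0,0,0],[0.5,0,0,0,0,0,0]]'
```

```text
time: 4.45
ee_pos: [0.6105, -0.3327, -0.0023]
tcp_rot: [-90.0, 0.0, -75.4]
wrist_force: [-0.3, 0.3, 0.2]
opening: 0.0765
time: 4.85
ee_pos: [0.6107, -0.3329, -0.0018]
tcp_rot: [-90.0, -0.0, -75.4]
wrist_force: [-0.5, 0.2, 2.5]
opening: 0.0645
time: 5.05
ee_pos: [0.6106, -0.3328, -0.0018]
tcp_rot: [-90.0, -0.0, -75.4]
wrist_force: [-0.9, 0.0, 3.0]
opening: 0.0644
```

```bash
python3 -m jog '[[0.5,0,0,0.6,0,0,0],[0.5,0,0,1.6,0,0,0],[0.5,0,0,2.8,0,0,0],[0.5,0,0,4,0,0,0],[0.5,0,0,4,0,0,0]]'
python3 -m jog '[[0.5,0,1,0,0,0,0],[0.5,0,2.4,0,0,0,0],[0.5,0,3.8,0,0,0,0],[0.5,0,5.2,0,0,0,0],[0.5,0,6.4,0,0,0,0]]'
python3 -m jog '[[0.5,-0.14,1.4,0,0,0,0],[0.5,-0.14,2.8,0,0,0,0],[0.5,-0.14,4,0,0,0,0],[0.5,-0.14,5,0,0,0,0],[0.5,-0.14,5.6,0,0,0,0]]'
python3 -m jog '[[0.5,0,0,0,0,0,0],[0.5,0,0,0,0,0,0],[0.5,0,0,0,0,0,0]]'
python3 - <<'E'
from h import *
im,d=bot.camera('side');P=cloud('side',d)
for l in['plaster_disc','wheel']:
  for r in bot.regions_of('side',l):
    q=P[r['pixels']&(d>0)];t=q[q[:,2]>np.percentile(q[:,2],95)-.006]
    mn=np.percentile(t,2,0);mx=np.percentile(t,98,0);print(l,r['conf'],r['point'],(mn+mx)/2,mx-mn,q.min(0))
E
```

```text
time: 5.55
ee_pos: [0.6123, -0.3337, 0.1042]
tcp_rot: [-89.7, -0.3, -75.4]
wrist_force: [0.1, 0.9, -1.4]
opening: 0.0641
time: 6.05
ee_pos: [0.6102, -0.171, 0.0981]
tcp_rot: [-90.0, 0.0, -75.4]
wrist_force: [-0.1, 0.0, -0.4]
opening: 0.0646
time: 6.55
ee_pos: [0.6068, -0.031, 0.0981]
tcp_rot: [-90.0, 0.0, -75.3]
wrist_force: [-0.2, -0.5, -0.0]
opening: 0.0643
time: 6.85
ee_pos: [0.607, -0.0338, 0.0979]
tcp_rot: [-90.0, -0.0, -75.5]
wrist_force: [0.2, -0.7, -0.2]
opening: 0.0641
plaster_disc 0.85 [166.0, 287.3] [ 0.59179892 -0.0366759   0.11362165] [0.03367825 0.04976805 0.00565344] [ 0.57377902 -0.06500599  0.10038615]
plaster_disc 0.17 [188.6, 280.0] [ 0.6052178  -0.03009068  0.06040708] [0.15234257 0.15291498 0.00605634] [ 0.52249351 -0.13915318 -0.00233954]
wheel 0.97 [186.6, 279.6] [ 0.60628507 -0.03069546  0.06048153] [0.15426863 0.1540301  0.00620575] [ 0.52249351 -0.11935858 -0.00443686]
wheel 0.95 [201.5, 379.6] [ 0.37434999 -0.10783627  0.0601823 ] [0.15110553 0.1530039  0.0060619 ] [ 0.29053837 -0.25330085 -0.0042691 ]
wheel 0.89 [350.2, 344.4] [0.2751547  0.2457799  0.06062781] [0.15076084 0.1512599  0.0057996 ] [ 0.19114322  0.12837708 -0.00295171]
```

```bash
python3 -m jog '[[0.5,0,0.08,-0.4,0,0,0],[0.5,0,0.08,-0.9,0,0,0],[0.5,0,0.08,-1.3,0,0,0],[0.5,0,0.08,-1.48,0,0,0],[0.5,0,0.08,-1.48,0,0,0]]'
python3 -m jog '[[0.5,0,0,-0.06,0,0,0],[0.5,0,0,-0.12,0,0,0],[0.5,0,0,-0.12,0,0,0]]'
```

```text
time: 7.5
ee_pos: [0.6064, -0.0308, 0.0596]
tcp_rot: [-90.1, 0.0, -75.4]
wrist_force: [0.2, -0.4, -1.7]
opening: 0.0644
time: 7.8
ee_pos: [0.6073, -0.0308, 0.0583]
tcp_rot: [-90.0, -0.0, -75.4]
wrist_force: [0.3, -0.4, -0.7]
opening: 0.0646
```

```bash
python3 -m jog '[[0.2,0,0,0,0,0,0],[0.1,0,0,0,0,0,0],[0.1,0,0,0,0,0,0],[0.1,0,0,0,0,0,0]]'
python3 -m jog '[[0.05,0,0,0.4,0,0,0],[0,0,0,1.6,0,0,0],[0,0,-1.5,2.8,0,0,0],[0,0,-3.0,3.6,0,0,0],[0,0,-4,3.6,0,0,0]]'
python3 - <<'E'
from h import *
for c in['top','side']:
  im,d=bot.camera(c);P=cloud(c,d)
  for l in['plaster_disc','wheel','cork_disc']:
    for r in bot.regions_of(c,l)[:1 if l!='wheel' else 3]:
      q=P[r['pixels']&(d>0)];t=q[q[:,2]>np.percentile(q[:,2],95)-.006]
      mn=np.percentile(t,2,0);mx=np.percentile(t,98,0);print(c,l,round(r['conf'],2),((mn+mx)/2).round(4),(mx-mn).round(3))
print(bot.get_obs()['ee_pos'],bot.get_obs()['q'])
E
```

```text
time: 8.2
ee_pos: [0.6071, -0.0308, 0.0581]
tcp_rot: [-90.0, -0.0, -75.4]
wrist_force: [0.0, -0.2, -0.8]
opening: 0.077
time: 8.7
ee_pos: [0.6083, -0.1329, 0.1527]
tcp_rot: [-89.7, -0.2, -75.4]
wrist_force: [-0.4, -0.4, -0.6]
opening: 0.0853
top plaster_disc 0.88 [ 0.6076 -0.0287  0.074 ] [0.058 0.059 0.007]
top wheel 0.61 [ 0.6072 -0.0192  0.0625] [0.155 0.13  0.01 ]
top wheel 0.58 [0.2762 0.2454 0.0605] [0.15  0.15  0.007]
top cork_disc 0.79 [ 0.4472 -0.2923  0.0121] [0.046 0.042 0.007]
side plaster_disc 0.75 [ 0.6059 -0.0292  0.0741] [0.06  0.06  0.006]
side wheel 0.81 [ 0.6062 -0.031   0.0606] [0.153 0.155 0.006]
side wheel 0.76 [ 0.3743 -0.1076  0.0601] [0.151 0.152 0.006]
side wheel 0.75 [0.2753 0.246  0.0606] [0.151 0.151 0.006]
side cork_disc 0.78 [ 0.4471 -0.2909  0.012 ] [0.046 0.048 0.007]
[ 0.60696251 -0.12977215  0.14783115] [-1.20711231e+01  1.39006064e+01  1.09485979e+01  8.70765932e+01
  5.78126859e-03  1.53263590e+02]
```

```bash
python3 -m jog '[[0.2,-1.2,-1.2,0,0,0,0],[0.2,-2.5,-2.5,0,0,0,0],[0.2,-3.8,-3.8,0,0,0,0],[0.2,-5,-5,0,0,0,0],[0.2,-6,-6,0,0,0,0]]'
python3 -m jog '[[0.2,-0.38,-0.38,-1,0,0,0],[0.2,-0.38,-0.38,-2.4,0,0,0],[0.2,-0.38,-0.38,-3.8,0,0,0],[0.2,-0.38,-0.38,-4.6,0,0,0],[0.2,-0.38,-0.38,-4.6,0,0,0]]'
python3 -m jog '[[0.2,0,0,0,0,0,0],[0.2,0,0,0,0,0,0],[0.2,0,0,0,0,0,0]]'
```

```text
time: 9.6
ee_pos: [0.4557, -0.2812, 0.1481]
tcp_rot: [-90.0, -0.0, -75.4]
wrist_force: [0.6, -0.1, -0.0]
opening: 0.0682
time: 10.1
ee_pos: [0.446, -0.2885, 0.0299]
tcp_rot: [-90.2, 0.2, -75.3]
wrist_force: [-0.1, -0.2, -0.1]
opening: 0.0683
time: 10.4
ee_pos: [0.4484, -0.2906, 0.0346]
tcp_rot: [-89.9, -0.1, -75.4]
wrist_force: [-0.3, -0.2, 0.1]
opening: 0.0683
```

```bash
python3 -m jog '[[0.2,0,0,-0.4,0,0,0],[0.2,0,0,-0.8,0,0,0],[0.2,0,0,-1.1,0,0,0],[0.2,0,0,-1.34,0,0,0],[0.2,0,0,-1.34,0,0,0]]'
python3 -m jog '[[0.2,0,0,0,0,0,0],[0.35,0,0,0,0,0,0],[0.5,0,0,0,0,0,0],[0.5,0,0,0,0,0,0],[0.5,0,0,0,0,0,0]]'
```

```text
time: 10.9
ee_pos: [0.4469, -0.2899, -0.0019]
tcp_rot: [-90.1, 0.1, -75.4]
wrist_force: [-0.4, -0.4, -0.1]
opening: 0.0685
time: 11.4
ee_pos: [0.4479, -0.2905, 0.0002]
tcp_rot: [-90.0, -0.0, -75.4]
wrist_force: [-1.5, 1.1, 6.0]
opening: 0.0526
```

```bash
python3 -m jog '[[0.5,0,0,0.5,0,0,0],[0.5,0,0,1.5,0,0,0],[0.5,0,0,2.8,0,0,0],[0.5,0.3,0.4,4.2,0,0,0],[0.5,0.8,1.4,5.4,0,0,0]]'
python3 -m jog '[[0.5,0.75,1.25,0,0,0,0],[0.5,1.5,2.5,0,0,0,0],[0.5,2.3,3.8,0,0,0,0],[0.5,3.1,5.1,0,0,0,0],[0.5,3.9,6.3,0,0,0,0]]'
python3 -m jog '[[0.5,0.7,1.1,0,0,0,0],[0.5,1.3,2.1,0,0,0,0],[0.5,1.66,2.66,0,0,0,0],[0.5,1.66,2.66,0,0,0,0],[0.5,1.66,2.66,0,0,0,0]]'
python3 -m jog '[[0.5,0,0,0,0,0,0],[0.5,0,0,0,0,0,0],[0.5,0,0,0,0,0,0]]'
python3 - <<'E'
from h import *
print(bot.get_obs()['ee_pos'],bot.get_obs()['q'].round(1))
E
```

```text
time: 11.9
ee_pos: [0.4674, -0.2561, 0.137]
tcp_rot: [-90.0, -0.1, -75.5]
wrist_force: [0.1, -0.2, 0.4]
opening: 0.0528
time: 12.4
ee_pos: [0.5657, -0.0962, 0.1354]
tcp_rot: [-90.0, -0.0, -75.4]
wrist_force: [1.5, -0.9, -0.1]
opening: 0.0527
time: 12.9
ee_pos: [0.6063, -0.0317, 0.1346]
tcp_rot: [-90.0, -0.0, -75.4]
wrist_force: [-0.6, -0.5, -1.0]
opening: 0.0523
time: 13.2
ee_pos: [0.6063, -0.0321, 0.1347]
tcp_rot: [-90.0, -0.0, -75.5]
wrist_force: [-0.2, 1.9, -0.8]
opening: 0.052
[ 0.60629823 -0.03208841  0.13469539] [ -3.   12.    7.2  85.2  -0.  162.4]
```

```bash
python3 -m jog '[[0.5,0.03,0.02,-0.6,0,0,0],[0.5,0.03,0.02,-1.3,0,0,0],[0.5,0.03,0.02,-1.9,0,0,0],[0.5,0.03,0.02,-2.25,0,0,0],[0.5,0.03,0.02,-2.3,0,0,0]]'
python3 -m jog '[[0.5,0,0,0,0,0,0],[0.5,0,0,-0.04,0,0,0],[0.5,0,0,-0.08,0,0,0],[0.5,0,0,-0.08,0,0,0]]'
```

```text
time: 13.7
ee_pos: [0.6064, -0.0308, 0.0751]
tcp_rot: [-90.1, 0.0, -75.4]
wrist_force: [0.0, -0.1, -0.1]
opening: 0.0521
time: 14.1
ee_pos: [0.6075, -0.0308, 0.0753]
tcp_rot: [-90.0, -0.0, -75.4]
wrist_force: [0.3, 0.0, -0.4]
opening: 0.0523
```

```bash
python3 -m jog '[[0.5,0,0,-0.05,0,0,0],[0.5,0,0,-0.05,0,0,0],[0.35,0,0,-0.05,0,0,0],[0.25,0,0,-0.05,0,0,0],[0.25,0,0,-0.05,0,0,0]]'
python3 -m jog '[[0.2,0,0,0,0,0,0],[0.2,0,0,0.4,0,0,0],[0.1,0,0,1.4,0,0,0],[0,0,0,2.6,0,0,0],[0,0,1,4,0,0,0]]'
python3 -m jog '[[0,-0.4,1.6,1,0,0,1.6],[0,-0.8,3.2,1.6,0,0,3.2],[0,-1.2,4.6,2,0,0,4.8],[0,-1.6,6,2,0,0,6.4],[0,-2.2,7.4,2,0,0,8]]'
python3 - <<'E'
from h import *
for c in['top','side']:
  im,d=bot.camera(c);P=cloud(c,d)
  if c=='side': cv2.imwrite('pics/s2.png',cv2.resize(im[80:320,150:450],(750,600))[...,::-1])
  for l in['plaster_disc','wheel','cork_disc','green_vase','red_vase']:
    for r in bot.regions_of(c,l)[:1 if l!='wheel' else 3]:
      q=P[r['pixels']&(d>0)];t=q[q[:,2]>np.percentile(q[:,2],95)-.006]
      mn=np.percentile(t,2,0);mx=np.percentile(t,98,0);print(c,l,round(r['conf'],2),((mn+mx)/2).round(4),(mx-mn).round(3))
print(bot.get_obs()['ee_pos'],bot.get_obs()['q'],bot.get_obs()['tcp_rot'])
E
```

```text
time: 14.6
ee_pos: [0.6072, -0.0308, 0.0736]
tcp_rot: [-90.0, 0.0, -75.4]
wrist_force: [-0.2, 0.2, -0.4]
opening: 0.0642
time: 15.1
ee_pos: [0.6069, -0.0074, 0.1748]
tcp_rot: [-90.1, -0.0, -75.6]
wrist_force: [1.4, -0.1, 0.2]
opening: 0.0855
time: 15.6
ee_pos: [0.5521, 0.1807, 0.2249]
tcp_rot: [-89.9, -0.1, -35.1]
wrist_force: [0.7, 1.0, -1.0]
opening: 0.0853
top plaster_disc 0.67 [ 0.6075 -0.0296  0.0794] [0.062 0.062 0.014]
top wheel 0.68 [ 0.3749 -0.1076  0.0602] [0.15  0.15  0.007]
top wheel 0.55 [ 0.6069 -0.031   0.0618] [0.152 0.152 0.009]
top cork_disc 0.82 [ 0.6066 -0.0295  0.0861] [0.046 0.047 0.007]
top green_vase 0.61 [0.4479 0.116  0.1199] [0.03  0.03  0.007]
top red_vase 0.21 [ 0.6067 -0.0308  0.0606] [0.152 0.152 0.007]
side wheel 0.92 [ 0.3742 -0.1078  0.0602] [0.151 0.153 0.006]
side wheel 0.9 [0.2751 0.2461 0.0606] [0.15  0.151 0.006]
side wheel 0.7 [0.3837 0.0329 0.019 ] [0.183 0.037 0.007]
side cork_disc 0.74 [ 0.6054 -0.0309  0.0603] [0.154 0.154 0.006]
side green_vase 0.86 [0.4469 0.1145 0.1206] [0.031 0.03  0.006]
side red_vase 0.84 [0.6299 0.2466 0.132 ] [0.03  0.03  0.007]
[0.55250745 0.1785743  0.22367152] [1.79108311e+01 9.11864057e+00 1.37843496e+01 9.46753896e+01
 7.48601944e-04 1.43387737e+02] [-9.00073240e+01  6.37435282e-03 -3.54769059e+01]
```

View pics/s2.png

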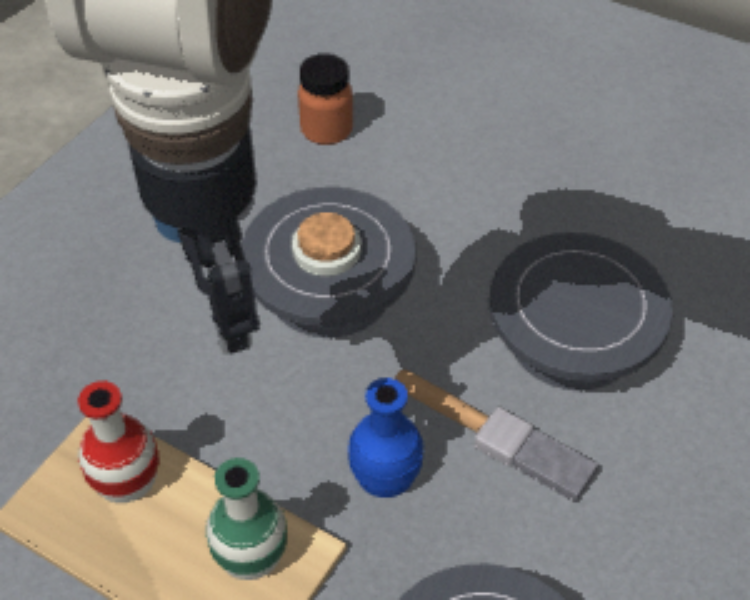

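```bash
python3 -m jog '[[0,-0.8,1,0,0,0,0],[0,-1.7,2,0,0,0,0],[0,-2.23,2.69,0,0,0,0],[0,-2.23,2.69,-1,0,0,0],[0,-2.23,2.69,-2.2,0,0,0]]' 60
python3 -m jog '[[0,0,0,-0.7,0,0,0],[0,0,0,-0.7,0,0,0],[0,0,0,-0.7,0,0,0],[0,0,0,-0.7,0,0,0]]'
python3 - <<'E'
from h import *
o=bot.get_obs();print(o['ee_pos'],o['q'].round(1))
im,d=bot.camera('wrist');P=cloud('wrist',d)
for r in bot.regions_of('wrist','green_vase'):
    q=P[r['pixels']&(d>0)];t=q[q[:,2]>np.percentile(q[:,2],95)-.006]
    mn=np.percentile(t,2,0);mx=np.percentile(t,98,0);print(r['conf'],r['point'],(mn+mx)/2,mx-mn)
E
```

```text
time: 16.7
ee_pos: [0.4969, 0.2472, 0.1694]
tcp_rot: [-89.8, -0.1, -35.4]
wrist_force: [0.5, -0.3, 0.4]
opening: 0.0855
time: 17.1
ee_pos: [0.4972, 0.2466, 0.1527]
tcp_rot: [-89.9, -0.1, -35.4]
wrist_force: [-0.8, -0.2, -0.5]
opening: 0.0853
[0.49715262 0.24657004 0.15271309] [ 26.4   4.7   1.   86.3   0.  151.8]
0.98 [319.8, 350.9] [0.45085349 0.12037012 0.08173584] [0.02202564 0.01749951 0.01674487]
0.58 [210.4, 320.3] [0.49850354 0.24594333 0.13219877] [0.02973878 0.0305     0.00330712]
```

```bash
python3 -m jog '[[0,0.02,0,-0.6,0,0,0],[0,0.02,0,-1.3,0,0,0],[0,0.02,0,-2,0,0,0],[0,0.02,0,-2.5,0,0,0],[0,0.02,0,-2.72,0,0,0]]'
python3 -m jog '[[0,0,0,0,0,0,0],[0,0,0,0,0,0,0],[0.3,0,0,0,0,0,0],[0.5,0,0,0,0,0,0],[0.6,0,0,0,0,0,0]]'
python3 -m jog '[[0.7,0,0,0,0,0,0],[0.8,0,0,0,0,0,0],[0.9,0,0,0,0,0,0],[0.9,0,0,0,0,0,0],[0.9,0,0,0,0,0,0]]'
```

```text
time: 17.7
ee_pos: [0.4964, 0.2461, 0.0814]
tcp_rot: [-90.1, 0.1, -35.4]
wrist_force: [-0.7, -0.5, 1.2]
opening: 0.085
time: 18.2
ee_pos: [0.4973, 0.2466, 0.0837]
tcp_rot: [-90.0, -0.0, -35.4]
wrist_force: [-0.1, -0.7, -0.6]
opening: 0.0436
time: 18.7
ee_pos: [0.4973, 0.2465, 0.0836]
tcp_rot: [-90.0, -0.0, -35.4]
wrist_force: [1.5, -1.0, 4.7]
opening: 0.0261
```

```bash
python3 -m jog '[[0.9,0,0,0.15,0,0,0],[0.9,0,0,0.5,0,0,0],[0.9,0,0,1,0,0,0],[0.9,0,0,1.4,0,0,0],[0.9,0,0,1.6,0,0,0]]'
python3 - <<'E'
from h import *
print(bot.get_obs()['wrist_force'])
E
for i in 1 2 3; do python3 -m jog '[[0.9,0,0,0,0,0,0],[0.9,0,0,0,0,0,0]]'; done
python3 - <<'E'
from h import *
F=[]
for i in range(8):
    bot.camera('wrist');o=bot.get_obs();F.append(np.r_[o['wrist_force'],o['torque'],o['joint_efforts'][1:3],o['opening']])
print(np.mean(F,0).round(3),np.std(F,0).round(3))
im,d=bot.camera('side');cv2.imwrite('pics/s3.png',cv2.resize(im[140:320,150:350],(720,600))[...,::-1])
E
```

```text
time: 19.2
ee_pos: [0.4975, 0.2467, 0.125]
tcp_rot: [-89.9, -0.1, -35.4]
wrist_force: [0.1, -0.3, -3.4]
opening: 0.026
[ 0.07054036 -0.2512413  -3.39575617]
time: 19.4
ee_pos: [0.497, 0.2465, 0.1231]
tcp_rot: [-90.0, 0.0, -35.4]
wrist_force: [0.3, -0.5, -3.2]
opening: 0.0262
time: 19.6
ee_pos: [0.4968, 0.2464, 0.1227]
tcp_rot: [-90.0, 0.0, -35.4]
wrist_force: [0.3, -0.5, -4.1]
opening: 0.0265
time: 19.8
ee_pos: [0.497, 0.2464, 0.1231]
tcp_rot: [-90.0, 0.0, -35.4]
wrist_force: [0.2, -1.1, -2.7]
opening: 0.0259
[-3.1400e-01 -2.7400e-01 -3.2020e+00  2.0000e-03  1.0000e-03  7.0000e-03
 -5.4095e+01  4.8622e+01  2.6000e-02] [0.713 0.398 0.405 0.021 0.02  0.013 0.013 0.016 0.   ]
```

View pics/s3.png

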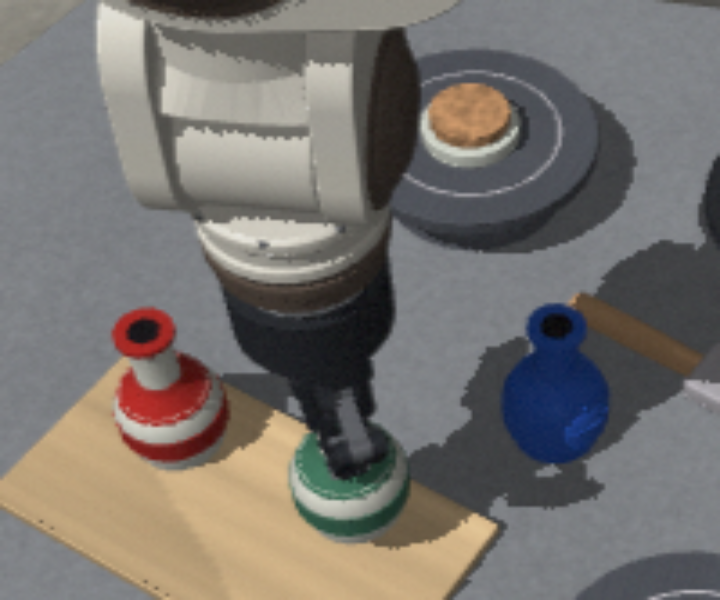

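Green weighs 3.2 N (about 0.33 kg), so it is the light one. I'll set it back.

```bash
python3 -m jog '[[0.9,0,0,-0.4,0,0,0],[0.9,0,0,-0.9,0,0,0],[0.9,0,0,-1.25,0,0,0],[0.9,0,0,-1.42,0,0,0],[0.9,0,0,-1.48,0,0,0]]'
python3 -m jog '[[0.9,0,0,0,0,0,0],[0.9,0,0,-0.04,0,0,0],[0.9,0,0,-0.08,0,0,0],[0.9,0,0,-0.08,0,0,0],[0.9,0,0,-0.08,0,0,0]]'
```

```text
time: 20.75
ee_pos: [0.4966, 0.2463, 0.0852]
tcp_rot: [-90.1, 0.0, -35.4]
wrist_force: [1.2, 0.2, -3.4]
opening: 0.026
time: 21.25
ee_pos: [0.4971, 0.2465, 0.0844]
tcp_rot: [-90.0, -0.0, -35.4]
wrist_force: [-0.5, -0.3, -2.5]
opening: 0.0257
```

```bash
python3 -m jog '[[0.9,0,0,-0.04,0,0,0],[0.9,0,0,-0.04,0,0,0],[0.9,0,0,-0.04,0,0,0]]'
```

```text
time: 21.55
ee_pos: [0.4973, 0.2465, 0.0836]
tcp_rot: [-90.0, -0.0, -35.4]
wrist_force: [0.7, -0.3, 0.9]
opening: 0.0263
```

```bash
python3 -m jog '[[0.75,0,0,0,0,0,0],[0.5,0,0,0,0,0,0],[0.2,0,0,0,0,0,0],[0,0,0,0,0,0,0],[0,0,0,0,0,0,0]]'
python3 -m jog '[[0,0,0,0.5,0,0,0],[0,0,0,1.4,0,0,0],[0,0,0,2.6,0,0,0],[0,0,0,3.6,0,0,0],[0,0,0,3.6,0,0,0]]'
python3 -m jog '[[0,1.2,0.03,0,0,0,0],[0,2.5,0.03,0,0,0,0],[0,3.8,0.03,0,0,0,0],[0,4.8,0.03,0,0,0,0],[0,5.35,0.03,0,0,0,0]]'
python3 -m jog '[[0,0,0,-0.7,0,0,0],[0,0,0,-0.7,0,0,0],[0,0,0,-0.7,0,0,0]]'
python3 - <<'E'
from h import *
o=bot.get_obs();print(o['ee_pos'],o['q'].round(1))
im,d=bot.camera('wrist');P=cloud('wrist',d)
def f(c,l,d,P):
  for r in bot.regions_of(c,l):
    q=P[r['pixels']&(d>0)];t=q[q[:,2]>np.percentile(q[:,2],95)-.006]
    mn=np.percentile(t,2,0);mx=np.percentile(t,98,0);print(c,l,r['conf'],r['point'],(mn+mx)/2,mx-mn)
f('wrist','red_vase',d,P)
im,d=bot.camera('side');P=cloud('side',d);f('side','green_vase',d,P)
E
```

```text
time: 22.05
ee_pos: [0.497, 0.2465, 0.0832]
tcp_rot: [-90.0, 0.0, -35.4]
wrist_force: [0.4, 0.8, 0.2]
opening: 0.0819
time: 22.55
ee_pos: [0.4984, 0.2471, 0.1781]
tcp_rot: [-89.7, -0.2, -35.4]
wrist_force: [0.3, -1.0, 1.2]
opening: 0.0853
time: 23.05
ee_pos: [0.6323, 0.2469, 0.1724]
tcp_rot: [-90.0, 0.0, -35.4]
wrist_force: [0.5, -0.0, -0.6]
opening: 0.0854
time: 23.35
ee_pos: [0.6303, 0.2471, 0.1556]
tcp_rot: [-90.1, 0.0, -35.4]
wrist_force: [-0.2, -0.2, -0.7]
opening: 0.0853
[0.63030628 0.2470842  0.15559172] [ 21.4  22.2  22.2  90.1   0.  146.8]
wrist red_vase 0.73 [206.9, 321.9] [0.63230657 0.24790841 0.13294765] [0.03016952 0.03050041 0.00325335]
side green_vase 0.63 [261.0, 304.2] [0.44651538 0.11415943 0.12053607] [0.02969149 0.03141505 0.00637232]
```

```bash
python3 -m jog '[[0,0.03,0.01,-0.6,0,0,0],[0,0.03,0.01,-1.3,0,0,0],[0,0.03,0.01,-2,0,0,0],[0,0.03,0.01,-2.6,0,0,0],[0,0.03,0.01,-2.83,0,0,0]]' 90
python3 -m jog '[[0,0,0,0,0,0,0],[0,0,0,0,0,0,0],[0.3,0,0,0,0,0,0],[0.5,0,0,0,0,0,0],[0.6,0,0,0,0,0,0]]'
python3 -m jog '[[0.7,0,0,0,0,0,0],[0.8,0,0,0,0,0,0],[0.9,0,0,0,0,0,0],[0.9,0,0,0,0,0,0],[0.9,0,0,0,0,0,0]]'
python3 -m jog '[[0.9,0,0,0.15,0,0,0],[0.9,0,0,0.5,0,0,0],[0.9,0,0,1,0,0,0],[0.9,0,0,1.4,0,0,0],[0.9,0,0,1.6,0,0,0]]'
for i in 1 2; do python3 -m jog '[[0.9,0,0,0,0,0,0],[0.9,0,0,0,0,0,0],[0.9,0,0,0,0,0,0]]'; done
python3 - <<'E'
from h import *
F=[]
for i in range(6):
    bot.camera('wrist');F.append(bot.get_obs()['wrist_force'])
print(np.mean(F,0),np.std(F,0))
E
```

```text
time: 24.05
ee_pos: [0.6306, 0.2472, 0.0825]
tcp_rot: [-90.1, 0.1, -35.4]
wrist_force: [0.7, -0.9, 0.1]
opening: 0.0852
time: 24.55
ee_pos: [0.6318, 0.2476, 0.0855]
tcp_rot: [-90.0, -0.0, -35.4]
wrist_force: [-0.3, -0.5, -0.1]
opening: 0.0442
time: 25.05
ee_pos: [0.6318, 0.2475, 0.0855]
tcp_rot: [-90.0, -0.0, -35.4]
wrist_force: [0.9, -0.2, 5.6]
opening: 0.0258
time: 25.55
ee_pos: [0.632, 0.2477, 0.1268]
tcp_rot: [-89.9, -0.1, -35.4]
wrist_force: [0.9, -0.6, -5.5]
opening: 0.0257
time: 25.85
ee_pos: [0.6313, 0.2473, 0.1243]
tcp_rot: [-90.0, 0.0, -35.4]
wrist_force: [-1.9, 0.2, -5.2]
opening: 0.0254
time: 26.15
ee_pos: [0.6315, 0.2474, 0.1248]
tcp_rot: [-90.0, 0.0, -35.4]
wrist_force: [0.2, 0.3, -5.6]
opening: 0.0261
[-0.1605003   0.1859557  -5.44348537] [0.60991274 0.25903892 0.37516587]
```

Red weighs 5.4 N (about 0.56 kg), so it is the heavier. I'll carry it to the wheel.

```bash
python3 -m jog '[[0.9,0,0,0.5,0,0,0],[0.9,0,0,1.3,0,0,0],[0.9,0,0,2.1,0,0,0],[0.9,0,0,2.9,0,0,0],[0.9,0,0,3.4,0,0,0]]'
python3 -m jog '[[0.9,0,-0.5,0,0,0,0],[0.9,-0.1,-1.4,0,0,0,0],[0.9,-0.2,-2.4,0,0,0,0],[0.9,-0.3,-3.4,0,0,0,0],[0.9,-0.4,-4.4,0,0,0,0]]'
python3 -m jog '[[0.9,-0.1,-1,0,0,0,0],[0.9,-0.2,-2,0,0,0,0],[0.9,-0.3,-3,0,0,0,0],[0.9,-0.4,-4,0,0,0,0],[0.9,-0.5,-5,0,0,0,0]]'
python3 -m jog '[[0.9,-0.09,-0.8,0,0,0,0],[0.9,-0.09,-1.4,0,0,0,0],[0.9,-0.09,-1.7,0,0,0,0],[0.9,-0.09,-1.7,0,0,0,0],[0.9,-0.09,-1.7,0,0,0,0]]'
python3 -m jog '[[0.9,0,0,0,0,0,0],[0.9,0,0,0,0,0,0],[0.9,0,0,0,0,0,0],[0.9,0,0,0,0,0,0],[0.9,0,0,0,0,0,0]]'
python3 - <<'E'
from h import *
o=bot.get_obs();print(o['ee_pos'],o['wrist_force'],o['tcp_rot'])
for c in['top','side']:
  im,d=bot.camera(c);P=cloud(c,d)
  if c=='side':cv2.imwrite('pics/s4.png',cv2.resize(im[60:320,150:450],(690,598))[...,::-1])
  for l in['plaster_disc','wheel','cork_disc','green_vase','red_vase']:
    for r in bot.regions_of(c,l)[:2 if l!='wheel' else 3]:
      q=P[r['pixels']&(d>0)];t=q[q[:,2]>np.percentile(q[:,2],95)-.006]
      mn=np.percentile(t,2,0);mx=np.percentile(t,98,0);print(c,l,round(r['conf'],2),((mn+mx)/2).round(4),(mx-mn).round(3),'zmin',np.percentile(q[:,2],1).round(3))
E
```

```text
time: 26.95
ee_pos: [0.6318, 0.2476, 0.213]
tcp_rot: [-89.9, -0.1, -35.4]
wrist_force: [0.8, 0.3, -5.9]
opening: 0.0254
time: 27.45
ee_pos: [0.621, 0.1356, 0.2096]
tcp_rot: [-90.0, 0.0, -35.4]
wrist_force: [0.7, -0.6, -4.5]
opening: 0.0256
time: 27.95
ee_pos: [0.6083, 0.0106, 0.2096]
tcp_rot: [-90.0, 0.0, -35.4]
wrist_force: [0.6, -0.5, -5.5]
opening: 0.0258
time: 28.45
ee_pos: [0.6069, -0.0296, 0.2098]
tcp_rot: [-90.0, 0.0, -35.4]
wrist_force: [0.2, -0.1, -5.0]
opening: 0.0253
time: 28.95
ee_pos: [0.6068, -0.0299, 0.21]
tcp_rot: [-90.0, -0.0, -35.4]
wrist_force: [0.2, -0.0, -4.8]
opening: 0.0255
[ 0.60681746 -0.02985747  0.20998749] [ 0.16732587 -0.01106723 -4.77530051] [-9.00005122e+01 -1.82055959e-03 -3.53870251e+01]
top wheel 0.98 [0.2764 0.246  0.0605] [0.15  0.15  0.007] zmin 0.052
top wheel 0.9 [ 0.375  -0.159   0.0603] [0.139 0.058 0.007] zmin 0.054
top green_vase 0.87 [0.4973 0.2455 0.1322] [0.028 0.029 0.007] zmin 0.037
top green_vase 0.87 [0.4478 0.116  0.1208] [0.031 0.03  0.008] zmin -0.004
side plaster_disc 0.57 [ 0.6052 -0.0225  0.0771] [0.06  0.048 0.011] zmin 0.06
side wheel 0.82 [ 0.6055 -0.031   0.0604] [0.153 0.155 0.006] zmin 0.001
side wheel 0.75 [ 0.374  -0.1078  0.0603] [0.151 0.152 0.006] zmin 0.0
side wheel 0.66 [0.2752 0.2454 0.0607] [0.151 0.152 0.006] zmin 0.05
side cork_disc 0.6 [ 0.6062 -0.0293  0.0862] [0.048 0.049 0.007] zmin 0.075
side green_vase 0.66 [0.4965 0.245  0.1327] [0.031 0.031 0.007] zmin 0.02
side red_vase 0.64 [ 0.6101 -0.0178  0.2555] [0.028 0.025 0.043] zmin -0.001
side red_vase 0.61 [ 0.6015 -0.02    0.0734] [0.053 0.044 0.007] zmin 0.061
```

View pics/s4.png

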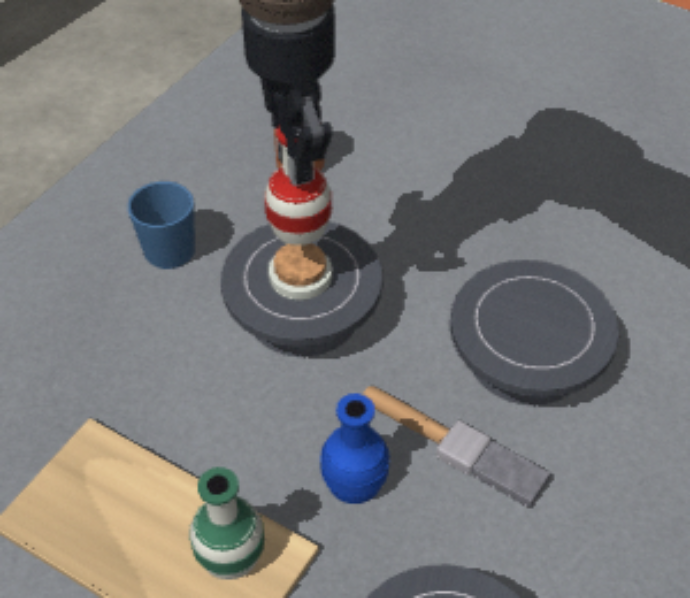

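The picture shows the red vase upright above the stacked cork and plaster discs at (298,210). The green vase stands on the board at (227,530), and the cup and brush are where they began. The jar is behind the arm. Everything fits, so I'm handing in.

```bash
python3 -c "
from workcell import bot
print(bot.get_obs()['qd'].round(2));bot.job_done()"
```

```text
[ 0.12  0.07  0.05  0.   -0.02  0.05]
the job is handed in; nothing more can be done
```

The job is handed in, at about 29 s on the robot's clock. The white plaster disc and then the cork disc went onto the farthest wheel. I lifted green, which weighed 3.2 N (about 0.33 kg), and stood it back on the board. Red weighed 5.4 N (about 0.56 kg), so it is the heavier and is now held still over the cork.

**Last checks:**
- **Discs:** both sat within about 2 mm of the wheel's centre. The final side view puts the cork about 2 mm off.
- **Red vase:** the gripper's pose puts the vase's axis within about 1 mm of the cork's, upright, with its foot about 5 cm above it. The load at the wrist was steady at about 5 N. This rests on the gripper's pose, because the detector's regions for the held vase mixed in other surfaces and were unusable.
- **Green vase:** it stands upright where it started, within about 1 mm, with its top 132 mm above the table.
- **Cup and brush:** both looked untouched in the last picture.
- **Jar:** it was hidden behind the arm, so I did not check it at the end. It looked in place after the discs were stacked, and nothing went near it after that.

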